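# Draw a spirit level out of a narrow-mouthed tote

### The job

Take the spirit level out of the plywood tote. It is longer than the tote's mouth, so tip one end up through the mouth, draw it out on the slant, then finish holding it horizontal and right way up in the gripper, still, about 10 cm clear above the top of the tote (more is fine), without putting it down. Leave the other things on the bench where they are.

Things in the scene. Friction and masses are not known exactly. Their poses are not given: they have to be found in the camera images.
- mouth (a point): Centre of the plywood tote's mouth, at the tote's top face, 83 mm above the bench. Axes: y along the tote, x across, z up. The open mouth is 184 mm along y (-92 to +92) by 140 mm across x. Beyond it, at each end, a 12 mm thick top board flush with the top covers the inside; the boards' undersides are 62 mm above the inner floor, which is 74 mm below this point.
- level_center (a point): Centre, half-way up, of the aluminium pocket spirit level with dark end caps: a bar 22 mm wide (x), 230 mm long (y), 30 mm high (z, its upper side, up at the start), about 0.26 kg, balanced here. It starts loose on the tote's floor, roughly along the tote and near its middle, both ends under the top boards. Grip it across its width.
- level_end_a (a point): Centre of the level's end face at its -y end, 115 mm from the level's centre; axes as the level's.
- level_end_b (a point): Centre of the level's end face at its +y end, 115 mm from the level's centre; axes as the level's.
- level: The same spirit level; origin at the middle of its underside, 15 mm below its centre; axes as above.
- tote: The tote, screwed to the bench (its place and yaw vary). Origin at the middle of its underside, on the bench, 83 mm below the mouth's centre; axes as the mouth's. Outside 158 (x) by 328 (y) by 83 mm high, inside 140 (x) by 310 (y) mm, floor 9 mm thick, each end board covers 63 mm of the inside length.
- tape: Bystander: roll of tape lying flat, 100 mm across, 48 mm high; origin at the centre of its underside.
- glue: Bystander: round glue bottle, 56 mm across, 130 mm high; origin at the centre of its underside.
- sockets: Bystander: small open orange bin with steel sockets, 100 x 100 x 50 mm; origin at the centre of its underside.
- batten: Bystander: bare pine batten lying on the bench beyond the tote, 40 x 240 x 18 mm (x, y, z); origin at the centre of its underside.
There are look-alikes about, which are no part of the job. Of the things shaped like the level, the aluminium one is meant.

How it is judged:
By the outcome, as a careful person would: the job done as asked, in the order asked, and still so for the second after the job is handed in, while the arm keeps its last pose, push and grip.
It also fails if it takes over 42 s, if anything falls off the work surface, if the arm or the gripper's body presses on something with over 40 N, if the wrist force passes 120 N, or if a joint passes its speed limit or range.

### The arm

A 7-joint arm with a two-finger parallel gripper is mounted at the origin on the work surface. World frame = base frame: x ahead of the robot, y to its left, z up, the work surface at z = 0. Lengths are in m, angles in rad, forces in N, time in s.
With the tool pointing down it reaches from about 0.425 to 0.975 m from the base axis. Payload 16.7 kg.
Tool frame: the origin (TCP) lies at the very end of the fingers, on their centre line; the grasp point (between the pads) lies 19 mm behind it (ctrl.pinch_z is the distance from the TCP to the grasp point, in m); z points along the fingers, y is the line along which they close (so a half turn about z gives the same grasp; the last joint's range is limited). The gripper opens to 85 mm and grips with 20 to 120 N. Pads are 22 mm wide; open, the fingers measure 114 mm over their backs; the gripper's body (76 mm by 85 mm) begins 54 mm behind the grasp point. The pads swing forward as they close: fully open they stand 13 mm farther back than shut.
Start: joints at [1.145, 0.426, 0.074, 1.606, -0.034, 1.111, -0.067], TCP at [0.184, -0.649, 0.231] pointing down, gripper open.
Joint ranges: [-2.85, 2.85], [-0.5, 2.14], [-1.23, 1.37], [0.21, 2.46], [-1.02, 4.16], [0.16, 2.05], [-2.73, 2.73]. Speed limits (rad/s): [1.89, 1.89, 2.39, 2.39, 3.01, 3.01, 3.01].

### API

Orientations are given as a rotation vector (axis times angle).
In Python, from workcell import ctrl, viewer, job, models gives the robot as it stands.
- The arm moves only by the tool carry_out, never from a script. Its argument "series" is a list of rows, each an object with "offset": the shift along the tool's x, y, z in m, a list of three; "dr": the turn, a rotation vector about the tool's x, y, z in degrees, a list of three; "grip": the gripper's target within -1 to 1 (fully open at 1, half-way at 0, shut at -1). A call has 1 to 12 rows; each row shifts and turns the commanded pose from where the row before left it, along the tool's axes as they then stand; what a row does not reach is not made up. A row lasts 1/8 s, in which the tool goes at most 62.5 mm and 10.7 degrees, less where a joint would pass 70% of its speed; a pose out of reach is approached as far as the arm can. A call with a gripper value outside its range is refused whole. The fingers move at their own pace and stop on an object; the grip force is fixed at half the most. Time passes only in rows, so rows that do not move let the fingers close. It gives the time, the measured TCP pose, the force, the opening and the grip force at its end, in the units of the state.
- ctrl.observe(): the state, without advancing time (a new reading comes with each control period).
- viewer.read_camera(name): name is "side" or "top"; returns a dict with "img" (420x560x3 uint8, blue, green, red), "camera_matrix" (3x3 intrinsics, pixels), "R" (3x3) and "t" (3): a world point X has camera coordinates R X + t. Camera axes: x right, y down, z forward; pixel columns grow to the right and rows downward; lengths in m; the calibration is good to about 2 mm. A picture is of the moment at which its call begins. There is no depth.
- job.finish_job(): hands the job in; it is judged then, once.
Trained networks look in a picture, given as the dict that the camera call returned (one of the last four; its "shot" number tells which), for a name from the list of things; names that differ only in an ending like _2 or _b are one class to them, and where a whole thing is asked for, a point or a joint stands for the part that bears it (a point fixed in the world has none). Each returns a list of dicts, best first, with "confidence" (0 to 1); they miss things now and then, are a little off and sometimes report something else, mostly with a low value. They report only what shows in the picture. A call takes as long as a camera call. They do not tell look-alikes from the thing itself.
- models.recognise(picture, target): "centre" ([x, y, z] in m, in world coordinates, good to about 4 mm: the middle of the surface that is visible of it).
- models.tip_of(picture, target): "centre" ([x, y, z] in m, in world coordinates, good to about 4 mm: a listed point, or the origin of a listed thing).
The state is a dict: "time_s": time; "joint_positions": joint angles; "joint_vel": joint speeds; "effort": joint torques, N m; "eef_pos": TCP position; "tool_rot": TCP orientation; "ft_force": force on the tool from outside, world axes, zero at the start; "moment": the same for the moment, N m; "opening": finger opening in m; "finger_force": force on a finger pad.
Only numpy, scipy, OpenCV 4.12 (cv2) and the standard library are available. Lean on these libraries where they do the work, as an engineer would, in place of code of your own. Each camera call takes 0.05 s, during which the arm holds its last target. There are 200 camera calls.

## Working session

There is one attempt and no reset: what is moved stays moved. The work goes in short steps, Python scripts to look and compute and a tool call to move; the robot and the scene stay as the last step left them, time stands still between calls to the robot, and variables do not carry over. Pictures are saved under pics/ and viewed, at most 10 in all, crops included, and the job is handed in when it is done.

Besides the shell and the picture viewer there is one more tool, called in YAML: its name, and indented under it one key for each argument. carry_out: Moves the arm, as the interface text tells. Its arguments: {"type":"object","properties":{"series":{"type":"array","items":{"type":"object","properties":{"offset":{"type":"array","items":{"type":"number"}},"dr":{"type":"array","items":{"type":"number"}},"grip":{"type":"number"}}}}},"required":["series"]}

```bash
mkdir -p pics; python3 - <<'E'
from workcell import ctrl, viewer, job, models
import cv2
s=ctrl.observe(); print(s['time_s'],s['eef_pos'],s['tool_rot'],s['opening'],ctrl.pinch_z)
for n in('top','side'):
    p=viewer.read_camera(n); cv2.imwrite(f'pics/{n}0.png',p['img'])
    for t in('mouth','level_center','level_end_a','tote','tape','glue','sockets','batten'):
        print(n,t,[(round(d['confidence'],2),[round(float(v),3) for v in d['centre']]) for d in models.tip_of(p,t)][:4])
    print(p['camera_matrix'].tolist(),p['R'].tolist(),p['t'].tolist())
E
```

```text
0.0 [ 0.18433486 -0.64889584  0.23056783] [-3.11023157e+00 -4.33199750e-01  3.97075627e-04] 0.08566433754303714 0.0187
top mouth [(0.88, [0.529, 0.131, 0.086])]
top level_center [(0.85, [0.524, 0.129, 0.021]), (0.77, [0.561, -0.215, 0.016]), (0.74, [0.526, 0.129, -0.001]), (0.65, [0.201, 0.272, 0.015])]
top level_end_a [(0.92, [0.314, 0.254, 0.014]), (0.9, [0.576, 0.235, 0.026]), (0.8, [0.474, 0.026, 0.023]), (0.75, [0.453, 0.454, 0.0])]
top tote [(0.9, [0.525, 0.127, -0.003])]
top tape [(0.83, [0.454, 0.455, 0.001])]
top glue [(0.95, [0.623, 0.449, 0.001])]
top sockets [(0.85, [0.536, -0.476, -0.001]), (0.51, [0.467, 0.025, 0.021])]
top batten [(0.96, [0.771, 0.041, -0.003]), (0.28, [0.528, 0.131, 0.088])]
[[448.4126085833649, 0.0, 282.5422511574652], [0.0, 448.4126085833649, 217.64963857518094], [0.0, 0.0, 1.0]] [[0.018091742649495195, -0.9998086687634992, 0.007437386184952235], [-0.9965726320817097, -0.01863272858340035, -0.08059659056852994], [0.08071974872135283, -0.00595376275115342, -0.996719055138139]] [-0.010026607686646066, 0.5109951494339419, 1.244831934882477]
side mouth [(0.91, [0.528, 0.131, 0.086])]
side level_center [(0.73, [0.199, 0.277, 0.015]), (0.67, [0.525, 0.131, 0.025]), (0.58, [0.56, -0.211, 0.01])]
side level_end_a [(0.92, [0.472, 0.026, 0.025]), (0.9, [0.088, 0.296, 0.016]), (0.76, [0.659, -0.276, 0.014]), (0.74, [0.574, 0.222, 0.024])]
side tote [(0.79, [0.528, 0.131, -0.001])]
side tape []
side glue [(0.81, [0.623, 0.447, 0.001])]
side sockets [(0.69, [0.528, -0.471, -0.0])]
side batten [(0.62, [0.771, 0.039, -0.001])]
[[420.63153156985146, 0.0, 279.0027683186638], [0.0, 420.63153156985146, 214.19027942507074], [0.0, 0.0, 1.0]] [[-0.9279770488225223, -0.3725862826457878, -0.006169184940927178], [-0.2708808600164029, 0.6858497306975747, -0.6754507432661823], [0.25589481537423975, -0.6251316732387323, -0.7373793017018624]] [0.4455252080045993, 0.18817624981437056, 1.0595015210772925]
```

View pics/top0.png

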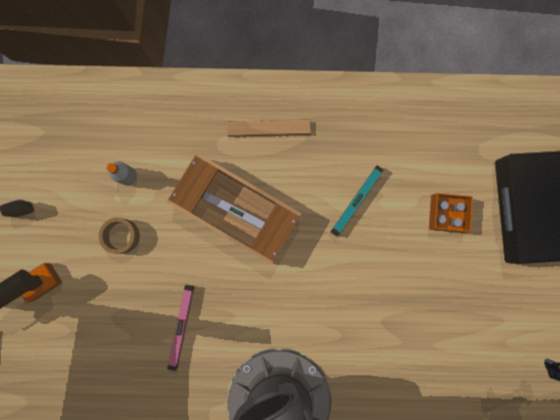

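View pics/side0.png

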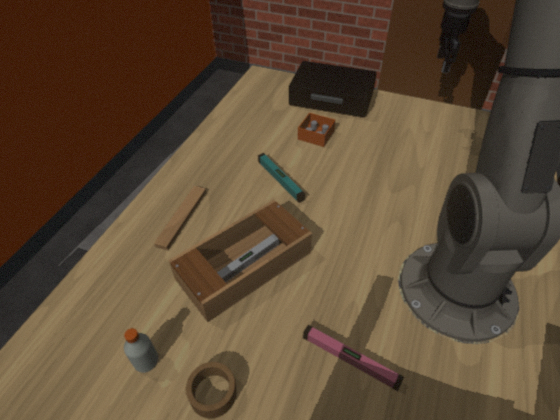

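The aluminium level is the grey bar in the tote, around top-view pixel (235,210). The teal and pink bars are look-alikes. Next I'll measure the yaw and lateral position of the tote and the level.

```bash
cat > h.py <<'E'
from workcell import ctrl, viewer, job, models
import cv2, numpy as np
from scipy.spatial.transform import Rotation as Ro
def back(p,uv,z):
    uv=np.atleast_2d(uv).astype(float); K,R,t=map(np.array,(p['camera_matrix'],p['R'],p['t']))
    d=(np.linalg.inv(K)@np.c_[uv,np.ones(len(uv))].T).T@R; c=-R.T@t
    return c+d*((z-c[2])/d[:,2])[:,None]
def proj(p,X):
    K,R,t=map(np.array,(p['camera_matrix'],p['R'],p['t']))
    c=(R@np.atleast_2d(X).T).T+t; q=(K@c.T).T; return q[:,:2]/q[:,2:]
E
python3 - <<'E'
from h import *
p=viewer.read_camera('top')
img=p['img']; hsv=cv2.cvtColor(img,cv2.COLOR_BGR2HSV)
m=((hsv[...,1]<60)&(hsv[...,2]>90)).astype('uint8'); k=np.zeros_like(m); k[185:235,195:275]=1; m*=k
m=cv2.morphologyEx(m,cv2.MORPH_CLOSE,np.ones((9,9)))
n,l,st,_=cv2.connectedComponentsWithStats(m); i=1+st[1:,4].argmax(); v,u=np.nonzero(l==i)
X=back(p,np.c_[u,v],.039)[:,:2]
r=cv2.minAreaRect((X*1000).astype('float32')); print('level rect mm',r,len(X))
q=back(p,[[198,155],[170,200],[300,213],[275,258]],.083); print(q.round(3))
for a,b in((0,2),(1,3)): d=q[a]-q[b]; print(np.degrees(np.arctan2(d[1],d[0])),np.linalg.norm(d))
c=cv2.resize(img[140:270,155:315],None,fx=5,fy=4.5,interpolation=cv2.INTER_CUBIC)
# overlay predicted tote mouth & level
def draw(cx,cy,yaw,hx,hy,z,col):
    R=Ro.from_euler('z',yaw,degrees=True).as_matrix()
    P=np.array([cx,cy,z])+np.array([[sx*hx,sy*hy,0] for sx,sy in((1,1),(1,-1),(-1,-1),(-1,1))])@R.T
    uv=(proj(p,P)-[155,140])*[5,4.5]; cv2.polylines(c,[uv.astype(int)],True,col,1)
draw(.5285,.131,-27,.07,.092,.083,(0,255,0)); draw(.5285,.131,-27,.079,.164,.083,(0,255,0))
draw(.5245,.129,-27,.011,.115,.039,(255,0,255))
cv2.imwrite('pics/ov.png',c)
E
```

```text
level rect mm ((528.4637451171875, 135.82179260253906), (183.80270385742188, 25.32573699951172), 63.717002868652344) 589
[[ 0.672  0.232  0.083]
 [ 0.548  0.303  0.083]
 [ 0.519 -0.047  0.083]
 [ 0.398  0.018  0.083]]
61.30486546796322 0.3177968588859067
62.23065735286596 0.32209223708637275
```

View pics/ov.png

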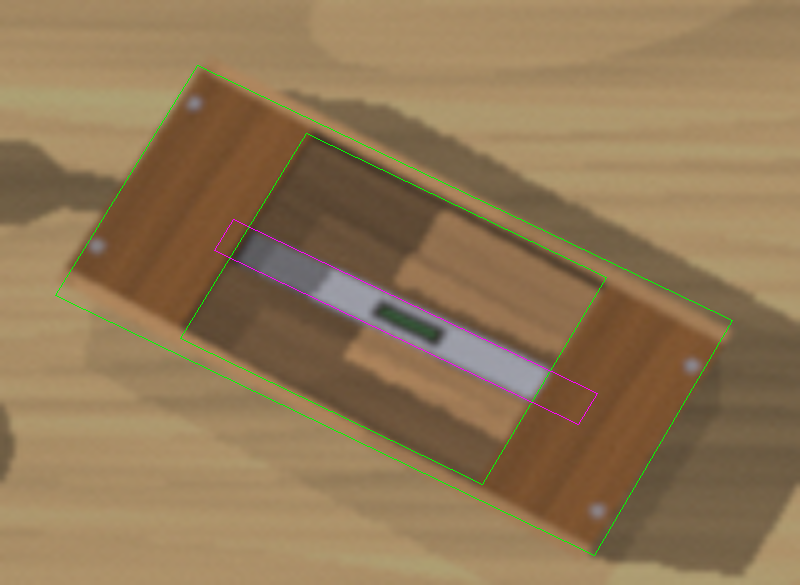

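carry_out:
  series:
    - {"offset": [0.0381, -0.0194, 0], "dr": [0, 0, 0], "grip": 1}
    - {"offset": [0.0381, -0.0194, 0], "dr": [0, 0, 0], "grip": 1}
    - {"offset": [0.0381, -0.0194, 0], "dr": [0, 0, 0], "grip": 1}
    - {"offset": [0.0381, -0.0194, 0], "dr": [0, 0, 0], "grip": 1}
    - {"offset": [0.0381, -0.0194, 0], "dr": [0, 0, 0], "grip": 1}
    - {"offset": [0.0381, -0.0194, 0], "dr": [0, 0, 0], "grip": 1}
    - {"offset": [0.0381, -0.0194, 0], "dr": [0, 0, 0], "grip": 1}
    - {"offset": [0.0381, -0.0194, 0], "dr": [0, 0, 0], "grip": 1}
    - {"offset": [0.0381, -0.0194, 0], "dr": [0, 0, 0], "grip": 1}
    - {"offset": [0.0381, -0.0194, 0], "dr": [0, 0, 0], "grip": 1}
    - {"offset": [0.0381, -0.0194, 0], "dr": [0, 0, 0], "grip": 1}
    - {"offset": [0.0381, -0.0194, 0], "dr": [0, 0, 0], "grip": 1}

```text
time_s: 2.45
eef_pos: [0.5616, -0.2995, 0.2315]
tool_rot: [3.111, 0.433, 0.0]
ft_force: [0.1, -0.8, 0.7]
opening: 0.0853
finger_force: 0.0
```

carry_out:
  series:
    - {"offset": [0, 0, 0], "dr": [0, 0, -9.5], "grip": 0.3}
    - {"offset": [0, 0, 0], "dr": [0, 0, -9.5], "grip": 0.3}
    - {"offset": [0, 0, 0], "dr": [0, 0, -9.5], "grip": 0.3}
    - {"offset": [0, 0, 0], "dr": [0, 0, -9.5], "grip": 0.3}
    - {"offset": [0, 0, 0], "dr": [0, 0, -9.5], "grip": 0.3}
    - {"offset": [0, 0, 0], "dr": [0, 0, 0], "grip": 0.3}

```text
time_s: 3.2
eef_pos: [0.5605, -0.3006, 0.2313]
tool_rot: [-2.674, -1.648, -0.0]
ft_force: [-0.0, 0.4, -0.3]
opening: 0.0557
finger_force: 0.0
```

```bash
cat >> h.py <<'E'
def st(target=None):
    s=ctrl.observe(); R=Ro.from_rotvec(s['tool_rot']).as_matrix()
    print('t',s['time_s'],'pos',np.round(s['eef_pos'],4),'open',round(s['opening'],4),'ff',s['finger_force'],'F',np.round(s['ft_force'],1)); print('R',R.round(3).tolist(),'q',np.round(s['joint_positions'],2))
    if target is not None: print('offset in tool',(R.T@(np.array(target)-s['eef_pos'])).round(4))
    return s,R
E
python3 -c "
from h import *
st([.5245,.129,.16])"
```

```text
t 3.2 pos [ 0.5605 -0.3006  0.2313] open 0.0557 ff 0.0 F [-0.   0.4 -0.3]
R [[0.449, 0.893, 0.0], [0.893, -0.449, 0.0], [0.0, -0.0, -1.0]] q [ 0.6   0.38 -0.27  1.68  0.11  1.1  -0.17]
offset in tool [ 0.3675 -0.2252  0.0714]
```

carry_out:
  series:
    - {"offset": [0.03675, -0.02252, 0.007], "dr": [0, 0, 0], "grip": 0.3}
    - {"offset": [0.03675, -0.02252, 0.007], "dr": [0, 0, 0], "grip": 0.3}
    - {"offset": [0.03675, -0.02252, 0.007], "dr": [0, 0, 0], "grip": 0.3}
    - {"offset": [0.03675, -0.02252, 0.007], "dr": [0, 0, 0], "grip": 0.3}
    - {"offset": [0.03675, -0.02252, 0.007], "dr": [0, 0, 0], "grip": 0.3}
    - {"offset": [0.03675, -0.02252, 0.007], "dr": [0, 0, 0], "grip": 0.3}
    - {"offset": [0.03675, -0.02252, 0.007], "dr": [0, 0, 0], "grip": 0.3}
    - {"offset": [0.03675, -0.02252, 0.007], "dr": [0, 0, 0], "grip": 0.3}
    - {"offset": [0.03675, -0.02252, 0.007], "dr": [0, 0, 0], "grip": 0.3}
    - {"offset": [0.03675, -0.02252, 0.007], "dr": [0, 0, 0], "grip": 0.3}
    - {"offset": [0, 0, 0], "dr": [0, 0, 0], "grip": 0.3}
    - {"offset": [0, 0, 0], "dr": [0, 0, 0], "grip": 0.3}

```text
time_s: 4.7
eef_pos: [0.5242, 0.1286, 0.1614]
tool_rot: [2.676, 1.646, -0.0]
ft_force: [1.0, -0.9, 1.0]
opening: 0.0558
finger_force: 0.0
```

```bash
python3 -c "
from h import *
st([.5245,.129,.0135])
p=viewer.read_camera('side'); cv2.imwrite('pics/s1.png',cv2.resize(p['img'][100:340,130:430],None,fx=2.5,fy=2.5))"
```

```text
t 4.7 pos [0.5242 0.1286 0.1614] open 0.0558 ff 0.0 F [ 1.  -0.9  1. ]
R [[0.451, 0.893, -0.0], [0.893, -0.451, -0.0], [-0.0, 0.0, -1.0]] q [ 0.03  0.32 -0.47  1.95  0.18  0.91 -0.99]
offset in tool [0.0005 0.     0.1479]
```

View pics/s1.png

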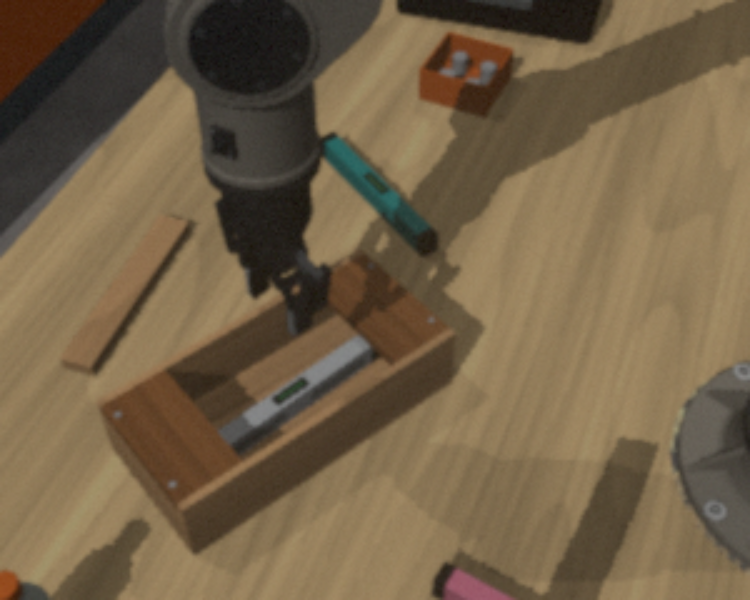

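The open jaws are over the tote (around pixel 295,300), and the level lies undisturbed below them. I'll go down and grip.

carry_out:
  series:
    - {"offset": [0, 0, 0.02], "dr": [0, 0, 0], "grip": 0.3}
    - {"offset": [0, 0, 0.02], "dr": [0, 0, 0], "grip": 0.3}
    - {"offset": [0, 0, 0.02], "dr": [0, 0, 0], "grip": 0.3}
    - {"offset": [0, 0, 0.02], "dr": [0, 0, 0], "grip": 0.3}
    - {"offset": [0, 0, 0.02], "dr": [0, 0, 0], "grip": 0.3}
    - {"offset": [0, 0, 0.02], "dr": [0, 0, 0], "grip": 0.3}
    - {"offset": [0, 0, 0.015], "dr": [0, 0, 0], "grip": 0.3}
    - {"offset": [0, 0, 0.009], "dr": [0, 0, 0], "grip": 0.3}
    - {"offset": [0, 0, 0.003], "dr": [0, 0, 0], "grip": 0.3}
    - {"offset": [0, 0, 0], "dr": [0, 0, 0], "grip": 0.3}
    - {"offset": [0, 0, 0], "dr": [0, 0, 0], "grip": 0.3}

```text
time_s: 6.12
eef_pos: [0.5245, 0.1292, 0.0148]
tool_rot: [2.673, 1.65, 0.001]
ft_force: [0.8, 0.1, -0.5]
opening: 0.0556
finger_force: 0.0
```

carry_out:
  series:
    - {"offset": [0, 0, 0], "dr": [0, 0, 0], "grip": -1}
    - {"offset": [0, 0, 0], "dr": [0, 0, 0], "grip": -1}
    - {"offset": [0, 0, 0], "dr": [0, 0, 0], "grip": -1}
    - {"offset": [0, 0, 0], "dr": [0, 0, 0], "grip": -1}
    - {"offset": [0, 0, 0], "dr": [0, 0, 0], "grip": -1}
    - {"offset": [0, 0, 0], "dr": [0, 0, 0], "grip": -1}
    - {"offset": [0, 0, 0], "dr": [0, 0, 0], "grip": -1}
    - {"offset": [0, 0, 0], "dr": [0, 0, 0], "grip": -1}

```text
time_s: 7.12
eef_pos: [0.5244, 0.1291, 0.0148]
tool_rot: [2.673, 1.65, 0.001]
ft_force: [-1.6, -0.9, 6.2]
opening: 0.0209
finger_force: 59.4
```

```bash
python3 -c "
from h import *
st()
for c in('top','side'):
  p=viewer.read_camera(c)
  for t in('level_center','level_end_a','mouth'):
    print(c,t,[(round(d['confidence'],2),np.round(d['centre'],3).tolist()) for d in models.tip_of(p,t)][:4])
"
```

```text
t 7.125 pos [0.5244 0.1291 0.0148] open 0.0209 ff 59.36721682548523 F [-1.6 -0.9  6.2]
R [[0.448, 0.894, 0.001], [0.894, -0.448, 0.0], [0.0, 0.001, -1.0]] q [-0.05  0.53 -0.39  2.04  0.33  0.62 -1.12]
top level_center [(0.67, [0.564, -0.213, 0.014]), (0.55, [0.199, 0.276, 0.016])]
top level_end_a [(0.87, [0.086, 0.297, 0.02]), (0.75, [0.466, -0.151, 0.015]), (0.7, [0.319, 0.255, 0.018])]
top mouth []
side level_center [(0.96, [0.525, 0.131, 0.026]), (0.7, [0.563, -0.214, 0.01]), (0.59, [0.201, 0.272, 0.011])]
side level_end_a [(0.86, [0.315, 0.26, 0.014]), (0.74, [0.084, 0.3, 0.012]), (0.7, [0.472, -0.143, 0.015]), (0.59, [0.57, 0.227, 0.024])]
side mouth [(0.69, [0.527, 0.131, 0.086])]
```

```bash
python3 -c "
import numpy as np
def tcp(th): # interior (y,z) mm of TCP and tool axes
    c,s=np.cos(th),np.sin(th)
    C=np.array([146-115*c+15*s,4+115*s+15*c]); return C+9.2*np.array([-s,-c]),np.array([c,-s]),np.array([-s,-c])
n=8
T=np.radians(np.linspace(0,20,n+1))
for a,b in zip(T[:-1],T[1:]):
    A,x,z=tcp(a);B,_,_=tcp(b); d=B-A; print(np.round([d@x,d@z],2))
"
```

```text
[ 0.36 -5.01]
[ 0.36 -5.01]
[ 0.36 -5.01]
[ 0.36 -5.01]
[ 0.36 -5.01]
[ 0.36 -5.01]
[ 0.36 -5.01]
[ 0.36 -5.01]
```

carry_out:
  series:
    - {"offset": [0, 0, -0.004], "dr": [0, 0, 0], "grip": -1}
    - {"offset": [0.007, 0, 0], "dr": [0, 0, 0], "grip": -1}
    - {"offset": [0.009, 0, 0], "dr": [0, 0, 0], "grip": -1}
    - {"offset": [0.009, 0, 0], "dr": [0, 0, 0], "grip": -1}
    - {"offset": [0.009, 0, 0], "dr": [0, 0, 0], "grip": -1}
    - {"offset": [0, 0, 0], "dr": [0, 0, 0], "grip": -1}
    - {"offset": [0, 0, 0], "dr": [0, 0, 0], "grip": -1}

```text
time_s: 8.4
eef_pos: [0.5392, 0.1593, 0.0182]
tool_rot: [2.674, 1.65, -0.001]
ft_force: [0.5, -0.3, -1.8]
opening: 0.0208
finger_force: 58.8
```

carry_out:
  series:
    - {"offset": [0.0004, 0, -0.005], "dr": [0, -2.5, 0], "grip": -1}
    - {"offset": [0.0004, 0, -0.005], "dr": [0, -2.5, 0], "grip": -1}
    - {"offset": [0, 0, 0], "dr": [0, 0, 0], "grip": -1}
    - {"offset": [0, 0, 0], "dr": [0, 0, 0], "grip": -1}

```text
time_s: 8.9
eef_pos: [0.5396, 0.1599, 0.0281]
tool_rot: [2.633, 1.624, -0.115]
ft_force: [0.3, -1.3, -2.2]
opening: 0.021
finger_force: 58.9
```

```bash
python3 -c "
from h import *
st()"
```

```text
t 8.9 pos [0.5396 0.1599 0.0281] open 0.021 ff 58.87273192405701 F [ 0.3 -1.3 -2.2]
R [[0.447, 0.894, -0.039], [0.89, -0.449, -0.077], [-0.087, -0.0, -0.996]] q [-0.15  0.56 -0.36  1.94  0.35  0.77 -1.2 ]
```

The sign is right: tool x (+y) now points down and there is no contact. I'll continue the tilt.

carry_out:
  series:
    - {"offset": [0.0004, 0, -0.005], "dr": [0, -2.5, 0], "grip": -1}
    - {"offset": [0.0004, 0, -0.005], "dr": [0, -2.5, 0], "grip": -1}
    - {"offset": [0.0004, 0, -0.005], "dr": [0, -2.5, 0], "grip": -1}
    - {"offset": [0.0004, 0, -0.005], "dr": [0, -2.5, 0], "grip": -1}
    - {"offset": [0.0004, 0, -0.005], "dr": [0, -2.5, 0], "grip": -1}
    - {"offset": [0.0004, 0, -0.005], "dr": [0, -2.5, 0], "grip": -1}
    - {"offset": [0, 0, 0], "dr": [0, 0, 0], "grip": -1}
    - {"offset": [0, 0, 0], "dr": [0, 0, 0], "grip": -1}

```text
time_s: 9.9
eef_pos: [0.5433, 0.167, 0.0568]
tool_rot: [2.491, 1.536, -0.439]
ft_force: [-0.2, 0.1, -2.0]
opening: 0.0211
finger_force: 58.9
```

```bash
python3 -c "
from h import *
st()
p=viewer.read_camera('side'); cv2.imwrite('pics/s2.png',cv2.resize(p['img'][100:340,130:430],None,fx=2.5,fy=2.5))"
```

```text
t 9.9 pos [0.5433 0.167  0.0568] open 0.0211 ff 58.8872104883194 F [-0.2  0.1 -2. ]
R [[0.422, 0.894, -0.154], [0.84, -0.449, -0.305], [-0.341, -0.0, -0.94]] q [-0.3   0.63 -0.31  1.77  0.39  1.11 -1.28]
```

View pics/s2.png

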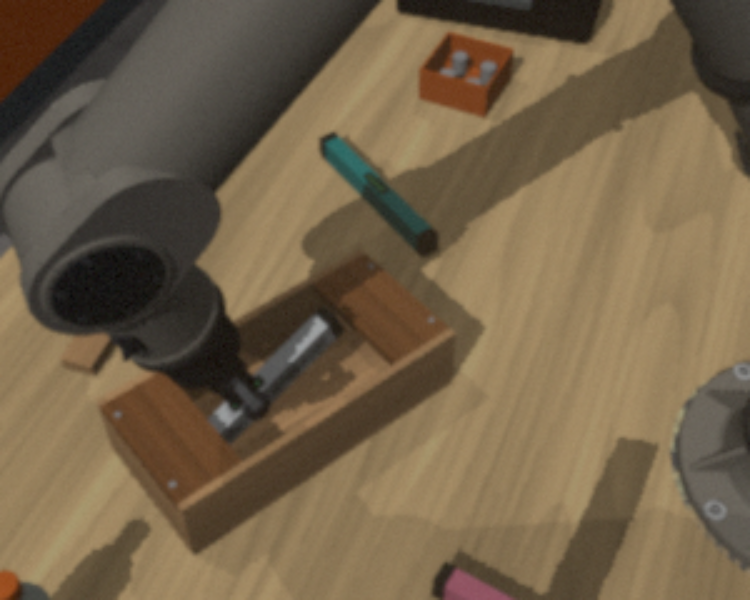

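The -y end, with its dark cap at pixel (325,330), is up in the mouth and clear of the near board. The other end is still under the far board. Now I'll draw it out along its own axis.

carry_out:
  series:
    - {"offset": [-0.01, 0, 0], "dr": [0, 0, 0], "grip": -1}
    - {"offset": [-0.01, 0, 0], "dr": [0, 0, 0], "grip": -1}
    - {"offset": [-0.01, 0, 0], "dr": [0, 0, 0], "grip": -1}
    - {"offset": [-0.01, 0, 0], "dr": [0, 0, 0], "grip": -1}
    - {"offset": [-0.01, 0, 0], "dr": [0, 0, 0], "grip": -1}
    - {"offset": [-0.01, 0, 0], "dr": [0, 0, 0], "grip": -1}
    - {"offset": [-0.01, 0, 0], "dr": [0, 0, 0], "grip": -1}
    - {"offset": [-0.01, 0, 0], "dr": [0, 0, 0], "grip": -1}
    - {"offset": [-0.01, 0, 0], "dr": [0, 0, 0], "grip": -1}
    - {"offset": [0, 0, 0], "dr": [0, 0, 0], "grip": -1}
    - {"offset": [0, 0, 0], "dr": [0, 0, 0], "grip": -1}

```text
time_s: 11.32
eef_pos: [0.5057, 0.0923, 0.088]
tool_rot: [2.49, 1.537, -0.439]
ft_force: [-0.6, -0.1, -1.9]
opening: 0.0206
finger_force: 58.9
```

```bash
python3 -c "
from h import *
s,R=st()
print(R.T@[0,0,1.])
p=viewer.read_camera('side'); cv2.imwrite('pics/s3.png',cv2.resize(p['img'][100:340,130:430],None,fx=2.5,fy=2.5))"
```

```text
t 11.325 pos [0.5057 0.0923 0.088 ] open 0.0206 ff 58.887290954589844 F [-0.6 -0.1 -1.9]
R [[0.421, 0.894, -0.153], [0.84, -0.448, -0.305], [-0.342, 0.0, -0.94]] q [-0.21  0.5  -0.3   1.91  0.39  1.08 -1.21]
[-3.41698803e-01  1.20109460e-05 -9.39809517e-01]
```

View pics/s3.png

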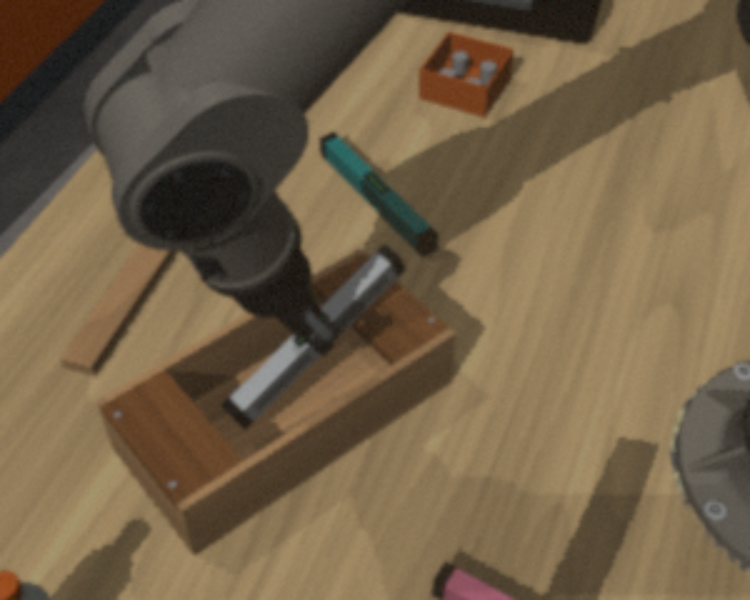

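Both ends are visible: the lower cap at (240,408) is clear of the far board and the upper one at (385,262). I'll lift straight up, then level it.

carry_out:
  series:
    - {"offset": [-0.0041, 0, -0.0113], "dr": [0, 0, 0], "grip": -1}
    - {"offset": [-0.0082, 0, -0.0226], "dr": [0, 0, 0], "grip": -1}
    - {"offset": [-0.0082, 0, -0.0226], "dr": [0, 0, 0], "grip": -1}
    - {"offset": [-0.0082, 0, -0.0226], "dr": [0, 0, 0], "grip": -1}
    - {"offset": [-0.0082, 0, -0.0226], "dr": [0, 0, 0], "grip": -1}
    - {"offset": [-0.0082, 0, -0.0226], "dr": [0, 0, 0], "grip": -1}
    - {"offset": [-0.0082, 0, -0.0226], "dr": [0, 0, 0], "grip": -1}
    - {"offset": [-0.0041, 0, -0.0113], "dr": [0, 0, 0], "grip": -1}
    - {"offset": [0, 0, 0], "dr": [0, 0, 0], "grip": -1}

```text
time_s: 12.5
eef_pos: [0.5059, 0.0924, 0.2569]
tool_rot: [2.49, 1.537, -0.437]
ft_force: [-0.2, -0.3, -2.9]
opening: 0.0211
finger_force: 58.9
```

carry_out:
  series:
    - {"offset": [0, 0, 0], "dr": [0, 2.5, 0], "grip": -1}
    - {"offset": [0, 0, 0], "dr": [0, 2.5, 0], "grip": -1}
    - {"offset": [0, 0, 0], "dr": [0, 2.5, 0], "grip": -1}
    - {"offset": [0, 0, 0], "dr": [0, 2.5, 0], "grip": -1}
    - {"offset": [0, 0, 0], "dr": [0, 2.5, 0], "grip": -1}
    - {"offset": [0, 0, 0], "dr": [0, 2.5, 0], "grip": -1}
    - {"offset": [0, 0, 0], "dr": [0, 2.5, 0], "grip": -1}
    - {"offset": [0, 0, 0], "dr": [0, 2.5, 0], "grip": -1}
    - {"offset": [0, 0, 0], "dr": [0, 0, 0], "grip": -1}
    - {"offset": [0, 0, 0], "dr": [0, 0, 0], "grip": -1}
    - {"offset": [0, 0, 0], "dr": [0, 0, 0], "grip": -1}
    - {"offset": [0, 0, 0], "dr": [0, 0, 0], "grip": -1}

```text
time_s: 14.0
eef_pos: [0.5057, 0.0925, 0.2561]
tool_rot: [-2.673, -1.65, 0.001]
ft_force: [0.2, 0.8, -2.0]
opening: 0.0207
finger_force: 58.9
```

```bash
python3 -c "
from h import *
st()
for c in('top','side'):
  p=viewer.read_camera(c)
  for t in('level_center','level_end_a'):
    print(c,t,[(round(d['confidence'],2),np.round(d['centre'],3).tolist()) for d in models.tip_of(p,t) if d['centre'][2]>.08][:4])
cv2.imwrite('pics/s4.png',p['img'])"
```

```text
t 14.0 pos [0.5057 0.0925 0.2561] open 0.0207 ff 58.8550078868866 F [ 0.2  0.8 -2. ]
R [[0.448, 0.894, -0.0], [0.894, -0.448, -0.0], [-0.0, -0.0, -1.0]] q [-0.    0.16 -0.34  1.92  0.06  1.08 -0.83]
top level_center []
top level_end_a [(0.43, [0.453, -0.009, 0.265])]
side level_center [(0.78, [0.504, 0.091, 0.267])]
side level_end_a [(0.93, [0.553, 0.19, 0.268]), (0.62, [0.454, -0.015, 0.265])]
```

View pics/s4.png

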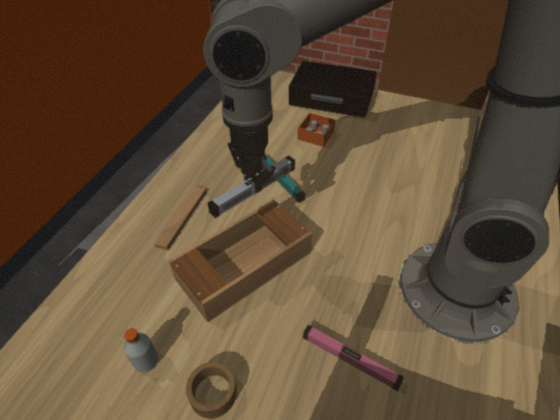

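The level is held horizontal, ends at pixels (213,208) and (290,163), both about 0.266 m high. That puts its underside about 17 cm above the tote's top. The tote is empty and the bystanders haven't moved, so I'm handing in.

```bash
python3 -c "
from h import *
s,R=st(); print(abs(np.array(s['joint_vel'])).max()); print(job.finish_job())"
```

```text
t 14.3 pos [0.5057 0.0922 0.2563] open 0.021 ff 58.85497570037842 F [-0.8 -0.4 -2.3]
R [[0.448, 0.894, 0.0], [0.894, -0.448, 0.0], [0.0, -0.0, -1.0]] q [-0.    0.16 -0.33  1.92  0.06  1.08 -0.83]
0.0023913907780447295
the job is handed in; nothing more can be done
None
```

The aluminium level is out of the tote, drawn out on the slant, and held still, horizontal and right way up about 17 cm above the tote's top; I handed the job in at 14.3 s, and it returned no verdict.

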